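# Load a slide tray through the top half of a split-door drying cabinet

### The arm

A 7-joint arm with a two-finger parallel gripper is mounted at the origin on the work surface. World frame = base frame: x ahead of the robot, y to its left, z up, the work surface at z = 0. Lengths are in m, angles in rad, forces in N, time in s.
With the tool pointing down it reaches from about 0.425 to 0.875 m from the base axis. Payload 9.9 kg.
Tool frame: the origin (TCP) lies between the finger pads; the fingertips stand env.tcp_to_tips ahead of it and the grasp point (between the pads) lies 6 mm ahead of it (env.tcp_to_tips is the distance from the TCP to the fingertips, in m); x points along the fingers, y is the direction in which the jaws open and shut, and the axes are right-handed (so a half turn about x gives the same grasp; the last joint's range is limited). The gripper opens to 85 mm and grips with 20 to 120 N. Pads are 22 mm wide; open, the fingers measure 114 mm over their backs; the gripper's body (76 mm by 85 mm) begins 54 mm behind the grasp point. The pads swing forward as they close: fully open they stand 13 mm farther back than shut.
Start: joints at [1.204, 0.576, 0.025, 1.437, -0.015, 1.129, -0.057], TCP at [0.188, -0.648, 0.256] pointing down, gripper open.
Joint ranges: [-2.76, 2.76], [-0.34, 2.15], [-1.52, 1.57], [0.19, 2.46], [-1.09, 4.23], [0.17, 1.99], [-2.82, 2.82]. Speed limits (rad/s): [2.22, 2.22, 3.01, 3.01, 3.14, 3.14, 3.14].

### API

Orientations are given as a 3x3 rotation matrix whose columns are the frame's x, y, z axes.
In Python, from workcell import read_state, optics, job, env gives the robot as it stands.
- The arm moves only by the shell command python3 -m crank 'ROWS' [FORCE]. ROWS is JSON, a list that holds one entry, the list of rows, each a list of 5 numbers: the shift along the tool's x, y, z in units of 40 mm (1.0 is 40 mm), then the turn about the tool's x in units of 5 degrees (1.0 is 5 degrees), then the closure in counts, from 0 (fully open) to 255 (shut). In form: [[[tx, ty, tz, roll, hand], ...]]. A call has 1 to 12 rows; each row is the pose to reach, as a shift and turn from the pose commanded when the call began, along the tool's axes at that moment; what a row does not reach only later rows make up. A row lasts 1/8 s, in which the tool goes at most 62.5 mm and 10.7 degrees, less where a joint would pass 70% of its speed; a pose out of reach is approached as far as the arm can. A call with a gripper value outside its range is refused whole. The fingers move at their own pace and stop on an object; FORCE is the grip in N (left out, the last holds). Time passes only in rows, so rows that repeat a pose let the fingers close. It gives the time, the measured TCP pose, the force and the opening at its end, in the units of the state.
- read_state(): the state, without advancing time (a new reading comes with each control period).
- optics.read_camera(name): name is "scene" or "side" or "wrist"; returns a dict with "img" (480x640x3 uint8, red, green, blue), "camera_matrix" (3x3 intrinsics, pixels), "k1" (the pictures are not rectified: a ray, as slopes to the right and down, at radius r is drawn at 1 + k1 r^2 times it, then the intrinsics apply), "world_from_camera" (4x4, takes a point from camera to world coordinates); the wrist camera has in their place "mount" (4x4, takes a point from camera to tool coordinates, whose origin is the TCP and whose axes are the tool frame's). Camera axes: x right, y up, looking along -z (the intrinsics and any distortion apply to the point x, -y, -z); pixel columns grow to the right and rows downward; lengths in m; the calibration is good to about 2 mm. A picture is of the moment at which its call begins: read the wrist's pose just before it. There is no depth.
- job.close_job(): hands the job in, once; it reports no verdict.
The state is a dict: "t": time; "joints": joint angles; "joint_vel": joint speeds; "joint_efforts": joint torques, N m; "tcp_pos": TCP position; "tcp_rot": TCP orientation; "wrist_force": force on the tool from outside, world axes, zero at the start; "moment": the same for the moment, N m; "gripper_width": finger opening in m.
Only numpy, scipy, OpenCV 4.12 (cv2) and the standard library are available. Lean on these libraries where they do the work, as an engineer would, in place of code of your own. Each camera call takes 0.05 s, during which the arm holds its last target. There are 200 camera calls.

### The job

Swing the top half of the drying cabinet's split door wide open, leaving the bottom half shut and its red-knobbed bolt alone. Lift the teal slide tray out of its grey cradle, set it down flat and let go of it on the green mat, then take it again by its yellow end and slide it through the open top half so that it lies flat on the shelf inside, lengthways, yellow end towards the door. Keep the tray level throughout, shut the top half again, and do not disturb the other things on the bench.

Things in the scene. Friction and masses are not known exactly. Their poses are not given: they have to be found in the camera images.
- cabinet: Clear-sided cabinet, white corner strips, fixed, 220 deep (x) x 250 wide (y) x 300 mm high. Origin: centre of its underside; +x to its back, +y to its hinge side, split door on the -x face. Carcass front plane at x = -110 mm; the 15 mm door leaves lie outside it. Shelf 130 mm above the bench, 212 deep; the opening above it is 202 mm wide (centred), 130 to 286 mm above the bench.
- shelf_front (a point): Point in the middle of the front edge of the shelf's upper face, in the carcass's front plane, 130 mm above the bench; axes as the cabinet.
- upper_leaf (a joint): Top half of the split door, blue frame with a clear pane, 230 mm wide, from 135 to 290 mm above the bench. Angle in rad: 0 shut, grows as its free (-y) edge swings out towards -x of the cabinet, up to 1.9. No latch; it moves with about 1 N at the handle and stays where it is left.
- upper_handle (a point): Grip point of the top leaf's handle: an upright round steel bar 12 mm thick, 195 to 280 mm above the bench, joined to the leaf at both ends, its axis 57 mm out from the leaf's inner face (42 from its outer) and 200 mm from the hinge line. The point is on the bar's axis, 262 mm above the bench, and turns with the leaf; its x axis is square to the leaf, pointing inwards.
- upper_hinge (a point): Point on the upright hinge axis of the door, in the carcass's front plane, 115 mm to the +y side of the cabinet's middle, 262 mm above the bench.
- lower_leaf (a joint): Bottom half of the split door, blue, 230 mm wide, 12 to 130 mm above the bench, bolted shut: 0 shut, it can only rattle to 0.02 rad. A blue sill on its top edge, level with the shelf (130 mm), stands out to 60 mm in front of the carcass's front plane.
- lower_bolt (a joint): Bolt of the bottom leaf, a steel rod across the front edge of the sill near its free (-y) end: 0 m is bolted, it slides towards +y up to 0.03 m as it is drawn. It must stay bolted.
- bolt_knob (a point): End of the bolt's red knob, 90 mm in front of the carcass's front plane, about 78 mm to the -y side of the cabinet's middle, 120 mm above the bench.
- slide_tray: Closed slide tray, a loose rigid box 150 (x) x 50 (y) x 40 mm (z), 0.2 to 0.4 kg, weight at its middle. Teal with a small paper label on top; its yellow end, 24 mm long, is the -x end. Origin: centre of its underside.
- yellow_end (a point): Middle of the yellow end face of the slide tray, 75 mm from its middle and 20 mm above its underside.
- cradle: Grey fixed cradle 190 (x) x 82 (y) mm where the slide tray starts, lengthways along x, its underside 18 mm above the bench on the cradle's floor, which stands out 16 mm beside the tray. Cheeks 72 mm high surround both tray ends (5 mm clearance at the ends and sides) and leave the middle 96 mm of the tray's length free on both sides. Origin: centre of its underside.
- mat: Green mat fixed on the bench, 240 (x) x 130 (y) x 4 mm. Origin: centre of its underside.
- grey_tray: Bystander: grey tray of the same size as the slide tray, lying loose on the bench. Origin: centre of its underside.
- dishes: Bystander: stack of culture dishes, 90 mm across, 48 mm high. Origin: centre of its underside.
- beaker: Bystander: glass beaker, 70 mm across, 90 mm high. Origin: centre of its underside.
- stain_bottle: Bystander: amber bottle, 56 mm across, 120 mm high. Origin: centre of its underside.
- white_bottle: Bystander: white jar, 60 mm across, 130 mm high. Origin: centre of its underside.
- lens_brush: Bystander: brush 160 mm long lying on the bench. Origin: under its middle.
Things that resemble listed ones, but are neither listed nor needed, are in the scene too. What is shaped like the slide_tray but purple is not meant.

How it is judged:
By the outcome, as a careful person would: the job done as asked, in the order asked, and still so for the second after the job is handed in, with the robot touching nothing.
It also fails if it takes over 72 s, if anything falls off the work surface, if the arm or the gripper's body presses on something with over 40 N, if the wrist force passes 120 N, or if a joint passes its speed limit or range.

## Working session

There is one attempt and no reset: what is moved stays moved. The work goes in short steps, Python scripts to look and compute and a shell command to move; the robot and the scene stay as the last step left them, time stands still between calls to the robot, and variables do not carry over. Pictures are saved under pics/ and viewed, about 8 in all and at most 12, crops included, and the job is handed in when it is done.

```bash
ls; mkdir -p pics; cat > h.py <<'E'
import numpy as np, cv2
from workcell import read_state, optics, job, env
def cam(name,save=None):
    s=read_state(); c=optics.read_camera(name)
    if 'mount' in c:
        T=np.eye(4);T[:3,:3]=s['tcp_rot'];T[:3,3]=s['tcp_pos'];c['W']=T@np.array(c['mount'])
    else: c['W']=np.array(c['world_from_camera'])
    c['K']=np.array(c['camera_matrix'])
    if save: cv2.imwrite('pics/'+save,c['img'][:,:,::-1]); 
    return c
def ray(c,u,v):
    K=c['K'];xd,yd=(u-K[0,2])/K[0,0],(v-K[1,2])/K[1,1]
    rd=np.hypot(xd,yd);r=rd
    for _ in range(30): r=rd/(1+c['k1']*r*r)
    f=r/rd if rd>0 else 1
    d=c['W'][:3,:3]@np.array([xd*f,-yd*f,-1]);return c['W'][:3,3],d/np.linalg.norm(d)
def onz(c,u,v,z):
    o,d=ray(c,u,v);return o+d*(z-o[2])/d[2]
def tri(c1,p1,c2,p2):
    o1,d1=ray(c1,*p1);o2,d2=ray(c2,*p2)
    A=np.stack([d1,-d2],1);t=np.linalg.lstsq(A,o2-o1,rcond=None)[0]
    a=o1+t[0]*d1;b=o2+t[1]*d2;return (a+b)/2,np.linalg.norm(a-b)
def proj(c,P):
    p=np.linalg.inv(c['W'])@np.append(P,1);x,y=p[0]/-p[2],-p[1]/-p[2]
    f=1+c['k1']*(x*x+y*y);K=c['K'];return K[0,0]*x*f+K[0,2],K[1,1]*y*f+K[1,2]
E
python3 - <<'E'
from h import *
import pickle
s=read_state();print(s['t'],s['tcp_pos'],np.round(s['tcp_rot'],3),env.tcp_to_tips,s['gripper_width'])
D={}
for n in['scene','side','wrist']:
    c=cam(n,n+'0.png');D[n]=c;print(n,np.round(c['W'],3).tolist(),c['K'].tolist(),c['k1'])
pickle.dump(D,open('d0.pkl','wb'))
E
```

```text
pics
0.0 [ 0.18825376 -0.64778625  0.25544477] [[-0.001  0.279 -0.96 ]
 [ 0.002 -0.96  -0.279]
 [-1.    -0.002  0.   ]] 0.025 0.08580532424830463
scene [[-0.816, -0.55, 0.178, 0.859], [0.578, -0.773, 0.261, 0.386], [-0.006, 0.316, 0.949, 1.662], [0.0, 0.0, 0.0, 1.0]] [[551.4667685887213, 0.0, 317.8008366360411], [0.0, 551.4667685887213, 245.4193715925819], [0.0, 0.0, 1.0]] -0.048007064770945726
side [[0.455, -0.839, 0.297, 0.988], [0.89, 0.432, -0.144, -0.249], [-0.008, 0.329, 0.944, 1.509], [0.0, 0.0, 0.0, 1.0]] [[552.6366029203946, 0.0, 323.3253848077405], [0.0, 552.6366029203946, 233.0627838459308], [0.0, 0.0, 1.0]] -0.07298747790395671
wrist [[0.279, 0.921, 0.272, 0.257], [-0.96, 0.268, 0.077, -0.627], [-0.002, -0.282, 0.959, 0.372], [0.0, 0.0, 0.0, 1.0]] [[378.7892371266699, 0.0, 310.72494459246263], [0.0, 378.7892371266699, 238.00745598932636], [0.0, 0.0, 1.0]] -0.010345710164039228
```

View pics/scene0.png

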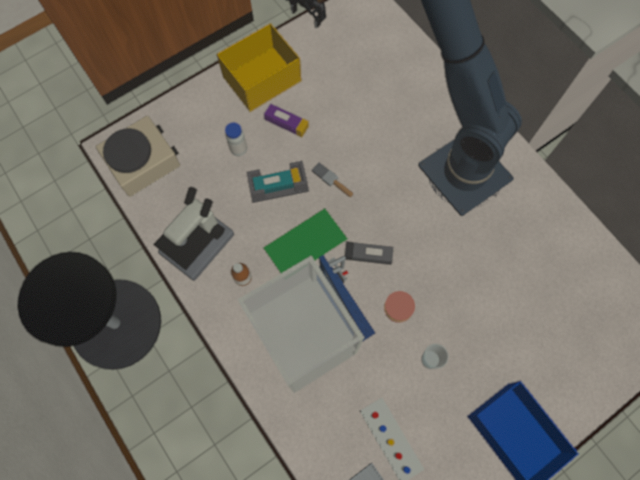

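View pics/side0.png

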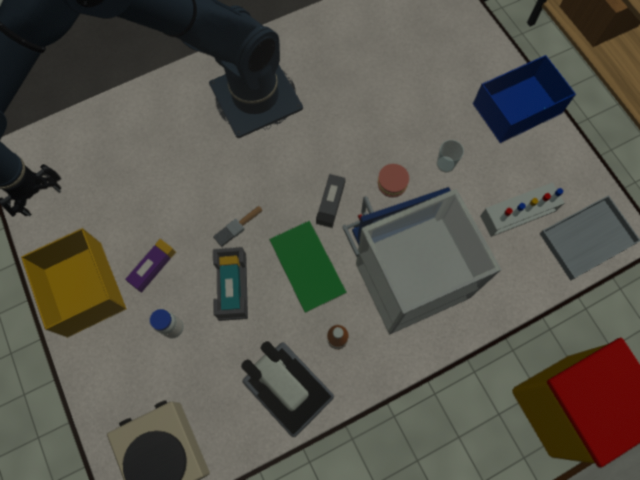

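Scene view: the robot base is at (465,175) and the cradle with the teal tray at (277,180), yellow end at (296,174). The purple decoy is at (287,120) and the grey tray at (369,252). The mat is at (306,240), and the cabinet at (305,325) with its blue door edge at (345,297). The side view agrees: teal (230,285), purple (150,265), grey (331,200). The teal one in the grey cradle is the one meant. I'll enlarge both views to confirm it and pick points.

```bash
python3 - <<'E'
from h import *
import pickle
a=cv2.imread('pics/scene0.png');b=cv2.imread('pics/side0.png')
A=cv2.resize(a[150:400,225:405],None,fx=2.2,fy=2.2,interpolation=cv2.INTER_CUBIC)
B=cv2.resize(b[170:350,200:510],None,fx=1.29*1.0,fy=1.29,interpolation=cv2.INTER_CUBIC)
B=cv2.resize(b[170:350,200:400],None,fx=2,fy=2,interpolation=cv2.INTER_CUBIC)
im=np.zeros((560,800,3),np.uint8);im[:A.shape[0],:A.shape[1]]=A;im[:B.shape[0],400:800]=B
cv2.imwrite('pics/crop1.png',im)
D=pickle.load(open('d0.pkl','rb'))
def mask(n,lo,hi):
    h=cv2.cvtColor(D[n]['img'],cv2.COLOR_RGB2HSV);return cv2.inRange(h,np.array(lo),np.array(hi))
for nm,lo,hi,z in[('teal',(82,90,50),(98,255,255),.058),('green',(55,90,50),(78,255,255),.004),('yellow',(15,130,120),(28,255,255),.058),('red',(0,150,90),(6,255,255),.12),('blue',(105,120,50),(118,255,200),.29)]:
  for n in['scene','side']:
    m=mask(n,lo,hi);cs=cv2.findContours(m,cv2.RETR_EXTERNAL,cv2.CHAIN_APPROX_NONE)[0]
    for c in sorted(cs,key=cv2.contourArea)[::-1][:4]:
        if cv2.contourArea(c)<20: continue
        P=np.array([onz(D[n],*p[0],z)[:2] for p in c]);r=cv2.minAreaRect((P*1000).astype(np.float32))
        print(nm,n,cv2.boundingRect(c),np.round(r[0]),np.round(r[1]),round(r[2],1))
E
```

```text
teal scene (253, 171, 40, 22) [ 552. -313.] [ 61. 122.] 66.0
teal side (220, 265, 21, 45) [ 553. -323.] [ 53. 121.] 68.0
green scene (264, 209, 82, 63) [ 575. -100.] [125. 234.] 89.1
green side (270, 222, 76, 90) [ 578. -105.] [127. 237.] 89.1
yellow scene (217, 24, 84, 87) [ 340. -707.] [264. 252.] 90.0
yellow scene (297, 119, 11, 17) [ 360. -424.] [56. 30.] 27.2
yellow scene (291, 168, 9, 14) [ 478. -293.] [48. 22.] 68.3
red side (551, 338, 89, 127) [1263.  397.] [227. 226.] 0.4
blue scene (469, 382, 109, 98) [477. 677.] [159. 219.] 0.2
blue scene (321, 257, 52, 80) [623. 156.] [235.  21.] 85.3
blue scene (226, 123, 15, 15) [ 598. -412.] [44. 40.] 75.3
blue scene (404, 467, 6, 6) [751. 576.] [10. 13.] 10.0
blue side (482, 56, 93, 69) [495. 592.] [209. 141.] 89.7
blue side (150, 310, 21, 20) [ 620. -481.] [45. 43.] 20.8
blue side (362, 188, 87, 33) [630. 144.] [223.  11.] 82.6
blue side (353, 227, 6, 10) [636.   5.] [12. 22.] 61.7
```

View pics/crop1.png

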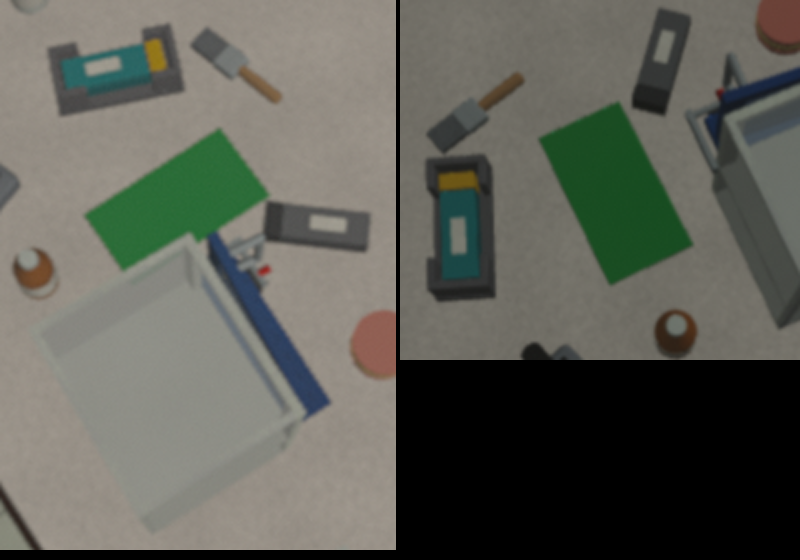

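The crop confirms the teal tray in the grey cradle (crop (105,68)), with its yellow end at (155,55) facing the robot. Next I need the cabinet corners in both views.

```bash
python3 - <<'E'
import cv2,numpy as np
a=cv2.imread('pics/scene0.png');b=cv2.imread('pics/side0.png')
A=cv2.resize(a[245:385,240:380],None,fx=2.85,fy=2.85,interpolation=cv2.INTER_CUBIC)
B=cv2.resize(b[175:315,335:475],None,fx=2.85,fy=2.85,interpolation=cv2.INTER_CUBIC)
im=np.hstack([A,B]);im=cv2.convertScaleAbs(im,alpha=1.6)
cv2.imwrite('pics/crop2.png',im);print(im.shape)
E
```

```text
(399, 798, 3)
```

View pics/crop2.png

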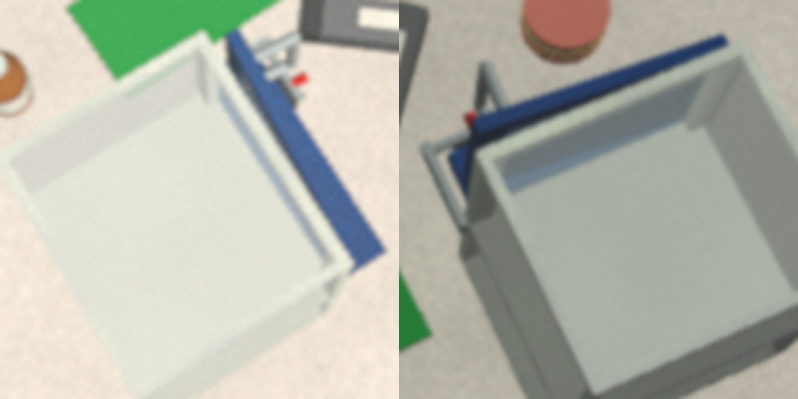

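```bash
cat > cab.py <<'E'
from h import *
import pickle
D=pickle.load(open('d0.pkl','rb'))
S=lambda x,y:(x/2.85+240,y/2.85+245)
Q=lambda x,y:((x-399)/2.85+335,y/2.85+175)
pts={'F-':(S(205,33),Q(478,153)),'F+':(S(352,265),Q(741,43)),'B-':(S(3,155),Q(597,395))}
P={}
if __name__=='__main__':
  for k,(a,b) in pts.items():
    p,e=tri(D['scene'],a,D['side'],b);P[k]=p
    print(k,np.round(p,4),round(e,4),np.round(onz(D['scene'],*a,.3),4)[:2],np.round(onz(D['side'],*b,.3),4)[:2])
  q={k:(onz(D['scene'],*a,.3)+onz(D['side'],*b,.3))/2 for k,(a,b) in pts.items()}
  fy=q['F+']-q['F-'];bx=q['B-']-q['F-'];print(np.linalg.norm(fy),np.linalg.norm(bx))
  y1=np.degrees(np.arctan2(-fy[0],fy[1]));y2=np.degrees(np.arctan2(bx[1],bx[0]));print('yaw',y1,y2)
  yaw=np.radians((y1*250+y2*220)/470);R=np.array([[np.cos(yaw),-np.sin(yaw)],[np.sin(yaw),np.cos(yaw)]])
  loc={'F-':(-.11,-.125),'F+':(-.11,.125),'B-':(.11,-.125)}
  c=np.mean([q[k][:2]-R@np.array(loc[k]) for k in q],0);print('centre',c,'yaw',np.degrees(yaw))
  w=lambda x,y,z:np.append(c+R@np.array([x,y]),z)
  tests={'bar_top':(-.167,-.085,.28),'bar_bot':(-.167,-.085,.195),'knob':(-.2,-.078,.12),'leaf_free_top':(-.125,-.115,.29),'leaf_h_top':(-.125,.115,.29)}
  for k,l in tests.items():
    a=proj(D['scene'],w(*l));b=proj(D['side'],w(*l))
    print(k,np.round(w(*l),3),'crop',np.round(((a[0]-240)*2.85,(a[1]-245)*2.85)),np.round(((b[0]-335)*2.85+399,(b[1]-175)*2.85)))
E
python3 cab.py
```

```text
F- [0.6332 0.0238 0.2848] 0.0055 [0.633 0.027] [0.6403 0.0209]
F+ [0.6487 0.2716 0.281 ] 0.0025 [0.6504 0.2729] [0.6552 0.2637]
B- [0.8497 0.0115 0.2797] 0.0119 [0.8441 0.0158] [0.8578 0.0083]
0.2448503910793783 0.21462622386487415
yaw -3.776946842750792 -3.1910374446579577
centre [0.752605   0.14077836] yaw -3.5026913798137205
bar_top [0.581 0.066 0.28 ] crop [276.  41.] [490.  79.]
bar_bot [0.581 0.066 0.195] crop [274.  67.] [484. 115.]
knob [0.548 0.075 0.12 ] crop [303.  76.] [471. 111.]
leaf_free_top [0.621 0.034 0.29 ] crop [220.  35.] [480. 131.]
leaf_h_top [0.635 0.263 0.29 ] crop [359. 248.] [725.  28.]
```

Cabinet is roughly at (0.753,0.141) with yaw about −3.5°. The two views disagree by about 5 mm, so I'll refine with the wrist camera from above. First, a helper that converts a world target to move units.

```bash
cat > go.py <<'E'
import sys
from h import *
# usage: go.py x y z yawdeg  (yaw = heading of tool -z) ; successive groups of 4
s=read_state();R=np.array(s['tcp_rot']);p=np.array(s['tcp_pos'])
yaw=np.degrees(np.arctan2(-R[1,2],-R[0,2]))
print('now',np.round(p,4),'yaw',round(yaw,2),'w',round(s['gripper_width'],4),'F',np.round(s['wrist_force'],1),'t',round(s['t'],2))
a=list(map(float,sys.argv[1:]))
for i in range(0,len(a),4):
    d=R.T@(np.array(a[i:i+3])-p)/.04; r=((yaw-a[i+3]+180)%360-180)/5
    print(np.round(d,3).tolist(),round(r,3))
E
python3 go.py .5 -.1 .5 -3.5
python3 -m crank '[[[-2.5,0,0,0,0],[-4,-1,-1,0,0],[-6.1,-11,-11.3,3.9,0],[-6.1,-11,-11.3,3.9,0],[-6.1,-11,-11.3,3.9,0],[-6.1,-11,-11.3,3.9,0],[-6.1,-11,-11.3,3.9,0],[-6.1,-11,-11.3,3.9,0],[-6.1,-11,-11.3,3.9,0],[-6.1,-11,-11.3,3.9,0],[-6.1,-11,-11.3,3.9,0],[-6.1,-11,-11.3,3.9,0]]]'
python3 go.py .5 -.1 .5 -3.5
```

```text
now [ 0.1883 -0.6479  0.2556] yaw 16.2 w 0.0855 F [-0.4  0.2  0.6] t 0.15
[-6.096, -10.986, -11.306] 3.941
t: 1.65
tcp_pos: [0.5003, -0.097, 0.5008]
tcp_rot: [[0.0, -0.056, -0.998], [0.0, -0.998, 0.056], [-1.0, -0.0, -0.0]]
wrist_force: [0.1, -0.4, 0.7]
gripper_width: 0.0851
now [ 0.5003 -0.097   0.5008] yaw -3.21 w 0.0851 F [ 0.1 -0.4  0.7] t 1.65
[0.019, 0.074, 0.004] 0.058
```

```bash
python3 -c "
from h import *;import pickle
c=cam('wrist','w1.png');pickle.dump(c,open('w1.pkl','wb'))"
python3 -m crank '[[[0,-1.5,0,0,0],[0,-3,0,0,0],[0,-4.2,0,0,0],[0,-4.2,0,0,0],[0,-4.2,0,0,0]]]'
python3 -c "
from h import *;import pickle
c=cam('wrist','w2.png');pickle.dump(c,open('w2.pkl','wb'))
a=cv2.imread('pics/w1.png');b=cv2.imread('pics/w2.png')
"
```

```text
t: 2.33
tcp_pos: [0.5093, 0.0673, 0.5001]
tcp_rot: [[-0.0, -0.058, -0.998], [-0.001, -0.998, 0.058], [-1.0, 0.001, 0.0]]
wrist_force: [0.0, -0.2, -0.1]
gripper_width: 0.0855
```

View pics/w1.png

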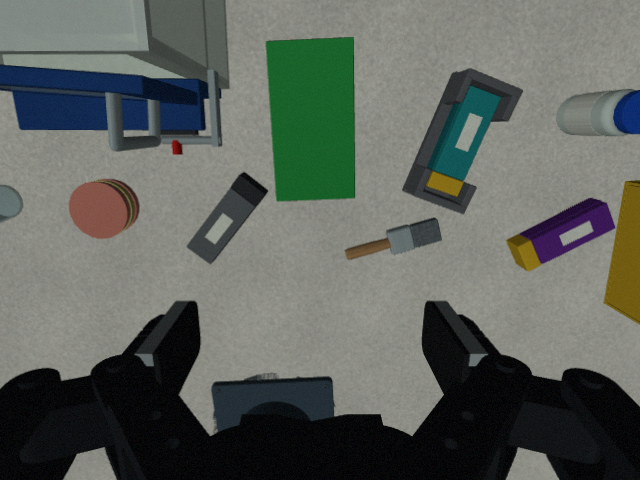

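View pics/w2.png

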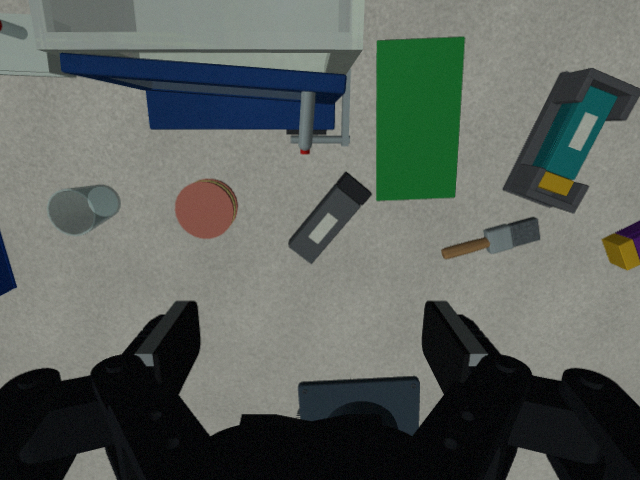

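w1 shows the door slightly ajar, with the upper handle's top end at about (113,144). w2 shows the handle top at (306,147), the leaf's top edge from (62,62) to (345,88), the sill at (150..335,128) and the mat at (420,118). A steel rail stands by the cabinet's −y front corner, w1 (217,140) / w2 (347,140). Now the numbers.

```bash
python3 - <<'E'
from h import *
import pickle
a=pickle.load(open('w1.pkl','rb'));b=pickle.load(open('w2.pkl','rb'))
T={'bartop':((113,144),(306,147)),'posttop_leaf':((113,97),(308,94)),'railcorner':((217,141),(347,140)),'railback':((213,72),(347,72)),'rimF-':((228,84),(362,48)),
'knob':((178,148),(305,151)),'sill-':((205,129),(335,129)),'mat_tr':((353,38),(464,37)),'mat_bl':((277,200),(377,199)),'mat_br':((355,197),(456,197)),'mat_tl':((267,42),(377,41)),
'leaf_free_top':((140,79),(345,93)),'tray_tr':((502,95),(616,95)),'yel_c':((446,183),(556,183)),'tray_tl':((470,88),(582,88)),'tray_bl':((428,184),(542,187)),'lab':((467,131),(584,131))}
for k,(p,q) in T.items():
    P,e=tri(a,p,b,q);print(k,np.round(P,4),round(e,4))
for n,c in(('a',a),('b',b)):
    print(n,np.round(c['W'][:3,3],3))
print('rim b z.3',[np.round(onz(b,*p,.3),4)[:2] for p in((40,48),(362,48))])
print('sill b z.13',[np.round(onz(b,*p,.13),4)[:2] for p in((150,129),(335,129))])
print('leaf b z.29',[np.round(onz(b,*p,.29),4)[:2] for p in((62,72),(345,94),(62,55),(345,75))])
for n,c in(('a',a),('b',b)):
  h=cv2.cvtColor(c['img'],cv2.COLOR_RGB2HSV)
  for nm,lo,hi,z in[('teal',(82,90,40),(98,255,255),.058),('green',(50,90,40),(78,255,255),.004),('yellow',(15,130,100),(28,255,255),.058),('red',(0,150,80),(6,255,255),.12)]:
    cs=cv2.findContours(cv2.inRange(h,lo,hi),cv2.RETR_EXTERNAL,cv2.CHAIN_APPROX_NONE)[0]
    for q in sorted(cs,key=cv2.contourArea)[::-1][:3]:
      if cv2.contourArea(q)<15: continue
      P=np.array([onz(c,*p[0],z)[:2] for p in q]);r=cv2.minAreaRect((P*1000).astype(np.float32))
      print(nm,n,cv2.boundingRect(q),np.round(r[0]),np.round(r[1]),round(r[2],1))
E
```

```text
bartop [0.566  0.0688 0.2872] 0.0031
posttop_leaf [0.6063 0.0647 0.2798] 0.0016
railcorner [0.5617 0.0192 0.1248] 0.0006
railback [0.6426 0.0159 0.1169] 0.0008
rimF- [ 0.6441 -0.0023  0.1442] 0.0382
knob [0.5532 0.0728 0.1168] 0.0044
sill- [0.5765 0.0335 0.121 ] 0.0007
mat_tr [ 6.945e-01 -1.692e-01 -1.000e-04] 0.0006
mat_bl [ 0.4602 -0.0381  0.0032] 0.001
mat_br [ 0.4581 -0.1655  0.0088] 0.0009
mat_tl [ 0.697  -0.0416 -0.0042] 0.0004
leaf_free_top [0.6107 0.0343 0.2934] 0.0112
tray_tr [ 0.6002 -0.3744  0.0442] 0.0007
yel_c [ 0.4803 -0.2959  0.0556] 0.001
tray_tl [ 0.613  -0.334   0.0295] 0.0007
tray_bl [ 0.4816 -0.2627  0.0771] 0.0052
lab [ 0.5539 -0.3169  0.0706] 0.0008
a [ 0.572 -0.1    0.618]
b [0.581 0.064 0.617]
rim b z.3 [array([0.651 , 0.2672]), array([0.6361, 0.0216])]
sill b z.13 [array([0.5898, 0.2626]), array([0.5762, 0.0341])]
leaf b z.29 [array([0.6348, 0.2603]), array([0.6046, 0.0347]), array([0.6471, 0.2574]), array([0.6189, 0.0342])]
teal a (427, 85, 74, 96) [ 552. -316.] [ 60. 124.] 67.7
green a (266, 37, 89, 164) [ 577. -103.] [129. 238.] 89.1
yellow a (604, 181, 36, 143) [ 347. -577.] [248.  56.] 10.7
yellow a (507, 241, 34, 30) [ 365. -421.] [63. 33.] 26.8
yellow a (427, 172, 36, 25) [ 480. -293.] [50. 23.] 68.1
red a (172, 140, 7, 14) [558.  75.] [ 8. 16.] 86.7
teal b (532, 86, 86, 94) [ 554. -311.] [ 70. 125.] 67.6
green b (376, 37, 89, 164) [ 577. -102.] [129. 239.] 89.4
yellow b (602, 239, 38, 31) [ 366. -410.] [70. 42.] 26.2
yellow b (539, 172, 35, 24) [ 480. -294.] [48. 23.] 68.0
```

Handle estimated at (0.567,0.0686), leaf ajar by about 0.07 rad. The two methods agree within 2 mm. Front middle is (0.643,0.1446) and cabinet yaw −3.5°.

```bash
python3 go.py .567 .0686 .34 -7.5 .567 .0686 .268 -7.5; python3 -c "
from h import *;print(np.round(read_state()['joints'],2))"
```

```text
now [0.5094 0.0667 0.5002] yaw -3.4 w 0.0853 F [0.1 0.3 0. ] t 2.38
[4.004, -0.135, -1.437] 0.82
[5.804, -0.137, -1.437] 0.82
[-0.    0.22 -0.29  1.37  0.06  1.57 -1.92]
```

Wrist joint 7 sits at −1.92 and would run out of range during the swing. I'll use the half-turned grasp (yaw 172.5°) instead.

```bash
python3 -m crank '[[[0,0,0,-2,0],[0,0,0,-4,0],[0,0,0,-6,0],[0,0,0,-8,0],[0,0,0,-10,0],[0,0,0,-12,0],[0.5,0,-0.2,-14,0],[1,0,-0.4,-16,0],[1.5,0,-0.6,-18,0],[2,-0.05,-0.8,-20,0],[2.5,-0.1,-1,-22,0],[3,-0.13,-1.4,-24,0]]]'
python3 go.py .567 .0686 .34 172.5 .567 .0686 .268 172.5; python3 -c "
from h import *;print(np.round(read_state()['joints'],2))"
```

```text
t: 3.88
tcp_pos: [0.5657, 0.0682, 0.3799]
tcp_rot: [[0.0, 0.892, 0.452], [-0.001, 0.452, -0.892], [-1.0, -0.0, 0.001]]
wrist_force: [0.2, -0.2, 0.4]
gripper_width: 0.0853
now [0.5657 0.0682 0.3799] yaw 116.89 w 0.0853 F [ 0.2 -0.2  0.4] t 3.88
[0.997, 0.032, 0.005] -11.123
[2.797, 0.033, 0.004] -11.123
[ 0.22  0.38 -0.63  1.5   0.23  1.34  0.04]
```

```bash
python3 -m crank '[[[0,0,0,-2,0],[0,0,0,-4,0],[0,0,0,-6,0],[0,0,0,-8,0],[0,0,0,-10,0],[0,0.03,0,-11.1,0],[0,0.03,0,-11.1,0]]]'
python3 go.py .567 .0686 .34 172.5 .567 .0686 .268 172.5
python3 -c "
from h import *
import pickle
c=cam('wrist','w3.png');pickle.dump(c,open('w3.pkl','wb'))"
```

```text
t: 4.75
tcp_pos: [0.5668, 0.0688, 0.3801]
tcp_rot: [[-0.0, 0.139, 0.99], [-0.0, 0.99, -0.139], [-1.0, -0.001, -0.0]]
wrist_force: [-0.1, -0.1, 0.4]
gripper_width: 0.0852
now [0.5668 0.0688 0.3801] yaw 172.01 w 0.0852 F [-0.1 -0.1  0.4] t 4.75
[1.002, -0.004, 0.006] -0.098
[2.802, -0.003, 0.006] -0.098
```

View pics/w3.png

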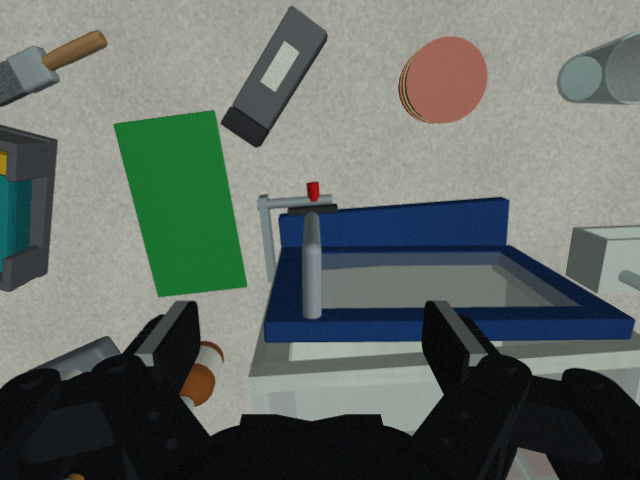

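The handle's top post is at (312,215–315), centred between the jaws. I'll descend and grip.

```bash
python3 -m crank '[[[1,0,0,-0.1,0],[2,0,0,-0.1,0],[2.8,0,0,-0.1,0],[2.8,0,0,-0.1,0],[2.8,0,0,-0.1,255],[2.8,0,0,-0.1,255],[2.8,0,0,-0.1,255],[2.8,0,0,-0.1,255],[2.8,0,0,-0.1,255],[2.8,0,0,-0.1,255]]]' 30
python3 go.py
python3 - <<'E'
from h import *
s=read_state();R=np.array(s['tcp_rot']);p=np.array(s['tcp_pos'])
hinge=np.array([.650,.2594])
yw=np.radians(-3.5);X=np.array([np.cos(yw),np.sin(yw)]);Y=np.array([-X[1],X[0]])
d=p[:2]-hinge;print('radius',np.linalg.norm(d),np.hypot(.2,.057))
yaw=np.arctan2(R[1,2],R[0,2]) 
d0=np.arctan2(d@X,d@Y);th0=np.arctan2(-.2*0-.057,-.2)  # angle shut
print('theta from pos',(th0-d0)%6.283)
for k in range(1,20):
    a=-np.radians(5*k);c,s_=np.cos(a),np.sin(a)
    q=hinge+np.array([[c,-s_],[s_,c]])@d
    print(k,np.round(R.T@np.append(q-p[:2],0)/.04,2)[1:])
E
```

```text
t: 6.05
tcp_pos: [0.5665, 0.0691, 0.2688]
tcp_rot: [[0.0, 0.129, 0.992], [-0.002, 0.992, -0.129], [-1.0, -0.002, 0.0]]
wrist_force: [-2.5, -5.8, 6.1]
gripper_width: 0.0112
now [0.5665 0.0691 0.2688] yaw 172.61 w 0.0112 F [-2.5 -5.8  6.1] t 6.05
radius 0.20776893729130372 0.20796393918177258
theta from pos 6.208320876030287
1 [ 0.15 -0.43]
2 [ 0.33 -0.84]
3 [ 0.55 -1.24]
4 [ 0.8  -1.62]
5 [ 1.08 -1.97]
6 [ 1.4 -2.3]
7 [ 1.74 -2.6 ]
8 [ 2.1  -2.86]
9 [ 2.49 -3.1 ]
10 [ 2.9 -3.3]
11 [ 3.32 -3.46]
12 [ 3.76 -3.59]
13 [ 4.2  -3.68]
14 [ 4.65 -3.73]
15 [ 5.1  -3.74]
16 [ 5.56 -3.71]
17 [ 6.   -3.64]
18 [ 6.44 -3.53]
19 [ 6.87 -3.38]
```

```bash
python3 -m crank '[[[0,0.15,-0.43,1,255],[0,0.33,-0.84,2,255],[0,0.55,-1.24,3,255],[0,0.8,-1.62,4,255],[0,1.08,-1.97,5,255],[0,1.4,-2.3,6,255],[0,1.74,-2.6,7,255],[0,2.1,-2.86,8,255],[0,2.49,-3.1,9,255],[0,2.9,-3.3,10,255],[0,3.32,-3.46,11,255],[0,3.76,-3.59,12,255]]]'
python3 - <<'E'
from h import *
s=read_state();R=np.array(s['tcp_rot']);p=np.array(s['tcp_pos'])
print(s['wrist_force'],s['joints'])
hinge=np.array([.650,.2594]);d=p[:2]-hinge;print('r',np.linalg.norm(d),'turned',np.degrees(np.arctan2(.0691-.2594,.5665-.65)-np.arctan2(d[1],d[0]))%360)
for k in range(1,10):
    a=-np.radians(5*k);c,s_=np.cos(a),np.sin(a)
    q=hinge+np.array([[c,-s_],[s_,c]])@d
    print(k,np.round(R.T@np.append(q-p[:2],0)/.04,2)[1:])
E
```

```text
t: 7.55
tcp_pos: [0.4429, 0.2385, 0.2688]
tcp_rot: [[0.0, 0.924, 0.383], [-0.0, 0.383, -0.924], [-1.0, 0.0, 0.0]]
wrist_force: [3.2, -0.9, 1.8]
gripper_width: 0.0111
[ 3.1944469  -0.88124126  1.78989632] [-0.1301181   0.35341033 -0.6244053   1.84868567  0.24106777  1.01530522
 -0.46042331]
r 0.20812374843912154 turned 60.54330494522506
1 [ 0.15 -0.43]
2 [ 0.34 -0.84]
3 [ 0.56 -1.24]
4 [ 0.81 -1.61]
5 [ 1.1  -1.97]
6 [ 1.42 -2.29]
7 [ 1.76 -2.59]
8 [ 2.13 -2.85]
9 [ 2.52 -3.08]
```

```bash
python3 -m crank '[[[0,0.15,-0.43,1,255],[0,0.34,-0.84,2,255],[0,0.56,-1.24,3,255],[0,0.81,-1.61,4,255],[0,1.1,-1.97,5,255],[0,1.42,-2.29,6,255],[0,1.76,-2.59,7,255],[0,1.76,-2.59,7,255],[0,1.76,-2.59,7,0],[0,1.76,-2.59,7,0],[0,1.76,-2.59,7,0],[0,1.76,-2.59,7,0]]]'
python3 go.py .4643 .346 .36 80  .552 -.3165 .30 70 .552 -.3165 .30 160
```

```text
t: 9.05
tcp_pos: [0.4682, 0.3606, 0.2683]
tcp_rot: [[-0.0, 0.977, -0.213], [-0.0, -0.213, -0.977], [-1.0, -0.0, 0.0]]
wrist_force: [0.2, 0.1, -0.1]
gripper_width: 0.0819
now [0.4682 0.3606 0.2683] yaw 77.71 w 0.0819 F [ 0.2  0.1 -0.1] t 9.05
[-2.293, -0.017, 0.378] -0.459
[-0.791, 5.652, 16.094] 1.541
[-0.791, 5.652, 16.094] -16.459
```

Door is at about 1.74 rad and released. Next I go up and across to above the tray, heading 158° so the camera is on the robot side.

```bash
python3 -m crank '[[[-1.5,0,0,0,0],[-3,0,0,0,0],[-3,0.5,1.5,-2,0],[-3,1,3,-4,0],[-3,1.5,4.5,-6,0],[-3,2,6,-8,0],[-3,2.5,7.5,-10,0],[-3,3,9,-12,0],[-3,3.5,10.5,-14,0],[-3,4,12,-16,0],[-2,4.5,13.5,-16,0],[-1,5,15,-16,0]]]'
python3 go.py .539 -.315 .28 158
python3 -c "
from h import *;print(np.round(read_state()['joints'],2))"
```

```text
t: 10.55
tcp_pos: [0.5302, -0.2161, 0.337]
tcp_rot: [[0.002, 0.379, 0.925], [-0.001, 0.925, -0.379], [-1.0, -0.0, 0.002]]
wrist_force: [0.7, -0.3, 0.0]
gripper_width: 0.0854
now [ 0.5302 -0.2161  0.337 ] yaw 157.7 w 0.0854 F [ 0.7 -0.3  0. ] t 10.55
[1.428, -2.204, 1.138] -0.059
[ 0.67  0.39 -0.54  1.57  0.21  1.23  1.28]
```

```bash
python3 -m crank '[[[0.6,-1.1,0.6,0,0],[1.4,-2.2,1.14,0,0],[1.4,-2.2,1.14,0,0],[1.4,-2.2,1.14,0,0],[1.4,-2.2,1.14,0,0]]]'
python3 go.py .539 -.315 .28 158
python3 - <<'E'
from h import *
import pickle
c=cam('wrist','w4.png');pickle.dump(c,open('w4.pkl','wb'))
h=cv2.cvtColor(c['img'],cv2.COLOR_RGB2HSV)
for nm,lo,hi,z in[('teal',(82,90,40),(98,255,255),.058),('yellow',(15,130,100),(28,255,255),.058),('both',(15,90,40),(98,255,255),.058)]:
    cs=cv2.findContours(cv2.inRange(h,lo,hi),cv2.RETR_EXTERNAL,cv2.CHAIN_APPROX_NONE)[0]
    for q in sorted(cs,key=cv2.contourArea)[::-1][:2]:
      if cv2.contourArea(q)<15: continue
      P=np.array([onz(c,*p[0],z)[:2] for p in q]);r=cv2.minAreaRect((P*1000).astype(np.float32))
      print(nm,cv2.boundingRect(q),np.round(r[0]),np.round(r[1]),round(r[2],1))
E
```

```text
t: 11.18
tcp_pos: [0.5396, -0.3111, 0.282]
tcp_rot: [[0.002, 0.378, 0.926], [-0.0, 0.926, -0.378], [-1.0, 0.0, 0.001]]
wrist_force: [-0.3, 0.2, 0.9]
gripper_width: 0.0854
now [ 0.5396 -0.3111  0.282 ] yaw 157.82 w 0.0854 F [-0.3  0.2  0.9] t 11.18
[0.051, -0.097, 0.024] -0.036
teal (275, 154, 55, 131) [ 549. -322.] [ 48. 124.] 68.1
yellow (62, 36, 78, 59) [ 363. -427.] [59. 28.] 26.5
yellow (274, 126, 56, 27) [ 480. -294.] [48. 22.] 67.8
both (418, 9, 175, 268) [ 562. -129.] [111. 205.] 89.1
both (273, 126, 57, 159) [ 538. -318.] [ 49. 148.] 68.1
```

View pics/w4.png

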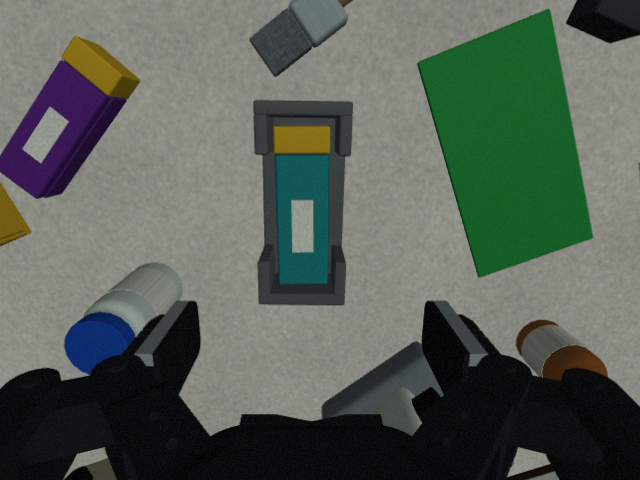

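The wrist view shows the tray at pixels (302,205) in the cradle, centre (0.538,−0.318), yaw −22°, top 49×148 mm at z=0.058. That matches. Descend and grip.

```bash
python3 -m crank '[[[1.5,-0.17,0.03,-0.05,0],[3,-0.17,0.03,-0.05,0],[4.5,-0.17,0.03,-0.05,0],[5.3,-0.17,0.03,-0.05,0],[5.9,-0.17,0.03,-0.05,0],[5.9,-0.17,0.03,-0.05,0],[5.9,-0.17,0.03,-0.05,0],[5.9,-0.17,0.03,-0.05,255],[5.9,-0.17,0.03,-0.05,255],[5.9,-0.17,0.03,-0.05,255],[5.9,-0.17,0.03,-0.05,255],[5.9,-0.17,0.03,-0.05,255]]]' 60
python3 go.py .538 -.318 .047 158.1
```

```text
t: 12.72
tcp_pos: [0.5379, -0.3195, 0.0461]
tcp_rot: [[0.001, 0.376, 0.927], [-0.001, 0.927, -0.376], [-1.0, -0.0, 0.002]]
wrist_force: [-1.0, 0.6, 7.5]
gripper_width: 0.0493
now [ 0.5379 -0.3195  0.0461] yaw 157.94 w 0.0493 F [-1.   0.6  7.5] t 12.72
[-0.022, 0.034, -0.012] -0.031
```

```bash
python3 -m crank '[[[-0.5,0,0,0,255],[-1.2,0,0,0,255],[-2,0,0,0,255],[-2.5,0,0,0,255],[-2.5,1,-0.2,-0.7,255],[-2.5,2,-0.4,-1.5,255],[-2.5,3,-0.6,-2.2,255],[-2.5,4,-0.8,-3,255],[-2.5,5,-1.05,-3.7,255],[-2.5,5.4,-1.13,-3.7,255],[-2.5,5.4,-1.13,-3.7,255],[-2.5,5.4,-1.13,-3.7,255]]]'
python3 go.py .577 -.1025 .0325 176.5
python3 -c "
from h import *
c=cam('wrist','w5.png')"
```

```text
t: 14.22
tcp_pos: [0.5762, -0.1041, 0.1448]
tcp_rot: [[-0.001, 0.064, 0.998], [-0.001, 0.998, -0.064], [-1.0, -0.001, -0.001]]
wrist_force: [0.5, 0.2, -3.8]
gripper_width: 0.0487
now [ 0.5762 -0.1041  0.1448] yaw 176.32 w 0.0487 F [ 0.5  0.2 -3.8] t 14.22
[2.806, 0.044, 0.02] -0.037
```

View pics/w5.png

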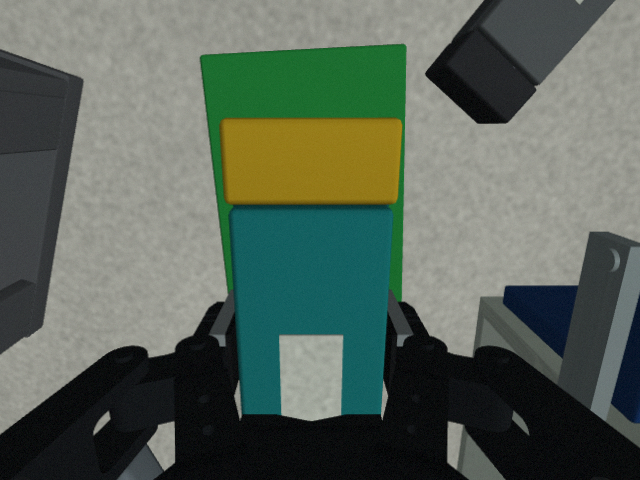

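The tray is held level over the mat, with the yellow end towards the robot (yellow edge at rows 118–205). Lower, let go, and back up.

```bash
python3 -m crank '[[[1,0.04,0.02,0,255],[2,0.04,0.02,0,255],[2.4,0.04,0.02,0,255],[2.6,0.04,0.02,0,255],[2.75,0.04,0.02,0,255],[2.8,0.04,0.02,0,255],[2.8,0.04,0.02,0,255],[2.8,0.04,0.02,0,255]]]'
python3 go.py
```

```text
t: 15.28
tcp_pos: [0.5778, -0.1005, 0.0335]
tcp_rot: [[0.001, 0.062, 0.998], [-0.0, 0.998, -0.062], [-1.0, -0.0, 0.001]]
wrist_force: [0.7, 0.1, -3.6]
gripper_width: 0.0493
now [ 0.5778 -0.1005  0.0335] yaw 176.45 w 0.0493 F [ 0.7  0.1 -3.6] t 15.28
```

```bash
python3 -m crank '[[[0.03,0,0,0,255],[0.05,0,0,0,255],[0.05,0,0,0,255]]]'
python3 go.py
```

```text
t: 15.65
tcp_pos: [0.5778, -0.1005, 0.0321]
tcp_rot: [[0.001, 0.062, 0.998], [-0.001, 0.998, -0.062], [-1.0, -0.001, 0.001]]
wrist_force: [-3.8, -0.6, 10.1]
gripper_width: 0.0494
now [ 0.5778 -0.1005  0.0321] yaw 176.45 w 0.0494 F [-3.8 -0.6 10.1] t 15.65
```

```bash
python3 -m crank '[[[0,0,0,0,0],[0,0,0,0,0],[0,0,0,0,0],[-0.7,0,0,0,0],[-2,0,0,0,0],[-3.5,0,-0.3,0,0],[-4.5,0,-0.8,0,0],[-4.5,0,-1.4,0,0],[-4.5,0,-1.5,0,0],[-4.5,0,-1.5,0,0],[-4.5,0,-1.5,0,0]]]'
cat > tray.py <<'E'
from h import *
import sys
z=float(sys.argv[1]);c=cam('wrist',sys.argv[2] if len(sys.argv)>2 else None)
h=cv2.cvtColor(c['img'],cv2.COLOR_RGB2HSV)
for nm,lo,hi in[('teal',(82,90,40),(98,255,255)),('yellow',(15,130,100),(28,255,255))]:
    cs=cv2.findContours(cv2.inRange(h,lo,hi),cv2.RETR_EXTERNAL,cv2.CHAIN_APPROX_NONE)[0]
    for q in sorted(cs,key=cv2.contourArea)[::-1][:1]:
      P=np.array([onz(c,*p[0],z)[:2] for p in q]);r=cv2.minAreaRect((P*1000).astype(np.float32))
      print(nm,cv2.boundingRect(q),np.round(r[0]),np.round(r[1]),round(r[2],1))
E
python3 go.py; python3 tray.py .044 w6.png
```

```text
t: 17.02
tcp_pos: [0.5182, -0.0967, 0.2105]
tcp_rot: [[-0.0, 0.062, 0.998], [0.001, 0.998, -0.062], [-1.0, 0.001, -0.0]]
wrist_force: [0.3, 0.3, 0.4]
gripper_width: 0.0852
now [ 0.5182 -0.0967  0.2105] yaw 176.46 w 0.0852 F [0.3 0.3 0.4] t 17.02
teal (281, 236, 60, 136) [ 589. -100.] [ 47. 122.] 86.5
yellow (279, 205, 64, 29) [515. -95.] [48. 22.] 86.4
```

```bash
python3 -m crank '[[[1.5,0,-0.08,0,0],[3,0,-0.08,0,0],[3.8,0,-0.08,0,0],[4.36,0,-0.08,0,0],[4.36,0,-0.08,0,0],[4.36,0,-0.08,0,0],[4.36,0,-0.08,0,255],[4.36,0,-0.08,0,255],[4.36,0,-0.08,0,255],[4.36,0,-0.08,0,255],[4.36,0,-0.08,0,255],[4.36,0,-0.08,0,255]]]' 110
python3 go.py
```

```text
t: 18.58
tcp_pos: [0.5149, -0.0968, 0.0377]
tcp_rot: [[0.002, 0.062, 0.998], [-0.001, 0.998, -0.062], [-1.0, -0.001, 0.002]]
wrist_force: [-1.9, 0.3, 11.4]
gripper_width: 0.0485
now [ 0.5149 -0.0968  0.0377] yaw 176.44 w 0.0485 F [-1.9  0.3 11.4] t 18.57
```

```bash
python3 -m crank '[[[-0.5,0,0,0,255],[-1.3,0,0,0,255],[-2.2,0,0,0,255],[-3.1,0,-0.3,0,255],[-3.6,0,-0.8,0,255],[-3.6,0,-1.2,0,255],[-3.6,0,-1.2,0,255]]]'
python3 go.py; python3 tray.py .19 w7.png
python3 - <<'E'
from h import *
c=cam('side');im=c['img'][150:330,200:470,::-1]
w=cv2.imread('pics/w7.png')
cv2.imwrite('pics/v7.png',np.hstack([cv2.resize(w,(480,360)),cv2.resize(im,(320,213),interpolation=cv2.INTER_CUBIC).copy() if 0 else cv2.copyMakeBorder(cv2.resize(im,(320,213)),0,147,0,0,0)]))
E
```

```text
t: 19.45
tcp_pos: [0.4647, -0.094, 0.1799]
tcp_rot: [[-0.002, 0.062, 0.998], [-0.001, 0.998, -0.062], [-1.0, -0.001, -0.002]]
wrist_force: [-0.1, -0.4, -3.7]
gripper_width: 0.0485
now [ 0.4647 -0.094   0.1799] yaw 176.44 w 0.0485 F [-0.1 -0.4 -3.7] t 19.45
teal (244, 380, 135, 41) [481. -94.] [45. 16.] 86.5
yellow (239, 316, 145, 63) [461. -93.] [46. 23.] 86.6
```

View pics/v7.png

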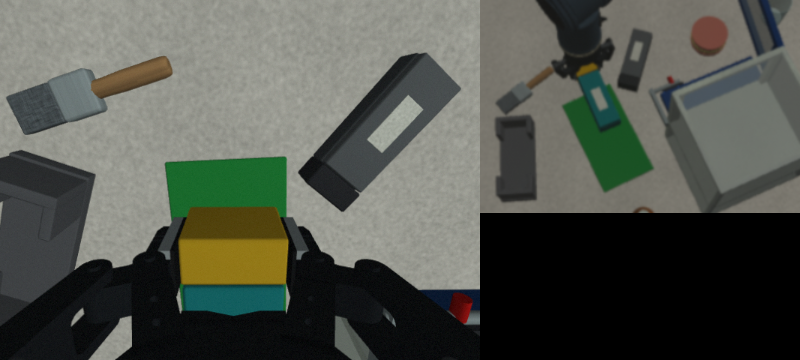

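The wrist view shows the tray held at its yellow end, and the side view shows the door wide open. Next, a numeric check for droop from the fixed cameras.

```bash
cat > droop.py <<'E'
from h import *
s=read_state();p=np.array(s['tcp_pos']);R=np.array(s['tcp_rot']);ax=R[:,2].copy();ay=R[:,1]
zt=p[2]-.0337+.04
cs=[cam('scene'),cam('side')]
E=[]
for c in cs:
    h=cv2.cvtColor(c['img'],cv2.COLOR_RGB2HSV);m=cv2.inRange(h,(82,90,40),(98,255,255))
    q=max(cv2.findContours(m,cv2.RETR_EXTERNAL,cv2.CHAIN_APPROX_NONE)[0],key=cv2.contourArea)[:,0]
    f=p+ax*.138;f[2]=zt;n=p+ax*.012;n[2]=zt
    a=np.array(proj(c,f));b=np.array(proj(c,n));d=(a-b)/np.linalg.norm(a-b);t=(q-b)@d
    print('expected far at',np.linalg.norm(a-b).round(1),'seen max/min',t.max().round(1),t.min().round(1))
    # far-edge pixels
    e=q[t>t.max()-1.5].mean(0);E.append(e);print('far px',e,'exp top',a.round(1))
    f[2]=zt-.04;print('exp bottom',np.round(proj(c,f),1))
print('tri far',tri(cs[0],E[0],cs[1],E[1]),'expected',f)
E
python3 droop.py
```

```text
expected far at 43.2 seen max/min 43.3 0.2
far px [297.  230.5] exp top [294.7 227.5]
exp bottom [295.4 232.3]
expected far at 47.0 seen max/min 49.5 2.0
far px [309.5   255.125] exp top [309.8 253.1]
exp bottom [310.3 257.7]
tri far (array([ 0.59858212, -0.10181764,  0.15295201]), np.float64(0.0007312938319468585)) expected [ 0.60412516 -0.1023313   0.14612066]
```

```bash
python3 -m crank '[[[0,1,0,0,255],[0,2,0,0,255],[0,3.2,0,0,255],[0,4.4,0,0,255],[0,5.5,0,0,255],[0,6.2,0,0,255],[0,6.2,0,0,255],[0,6.2,0,0,255]]]'
python3 go.py .483 .154 .18 176.5  .593 .1476 .18 176.5 .593 .1476 .1645 176.5
```

```text
t: 20.65
tcp_pos: [0.4818, 0.1533, 0.1799]
tcp_rot: [[-0.001, 0.062, 0.998], [-0.001, 0.998, -0.062], [-1.0, -0.001, -0.001]]
wrist_force: [-1.8, 0.2, -4.2]
gripper_width: 0.0485
now [0.4818 0.1533 0.1799] yaw 176.44 w 0.0485 F [-1.8  0.2 -4.2] t 20.65
[-0.002, 0.018, 0.028] -0.011
[-0.005, 0.029, 2.782] -0.011
[0.383, 0.029, 2.783] -0.011
```

```bash
python3 -m crank '[[[0,0.03,0.6,0,255],[0,0.03,1.2,0,255],[0,0.03,1.8,0,255],[0,0.03,2.3,0,255],[0,0.03,2.6,0,255],[0,0.03,2.6,0,255]]]'
python3 go.py .593 .1476 .18 176.5 .593 .1476 .165 176.5
```

```text
t: 21.4
tcp_pos: [0.586, 0.1477, 0.1801]
tcp_rot: [[-0.001, 0.064, 0.998], [-0.0, 0.998, -0.064], [-1.0, -0.0, -0.001]]
wrist_force: [-0.4, 0.1, -3.7]
gripper_width: 0.0486
now [0.586  0.1477 0.1801] yaw 176.36 w 0.0486 F [-0.4  0.1 -3.7] t 21.4
[0.003, 0.008, 0.174] -0.029
[0.378, 0.009, 0.174] -0.029
```

```bash
python3 -m crank '[[[0.1,0,0.1,0,255],[0.2,0,0.15,0,255],[0.28,0,0.15,0,255],[0.34,0,0.15,0,255],[0.34,0,0.15,0,255]]]'
python3 go.py
```

```text
t: 22.02
tcp_pos: [0.5915, 0.1483, 0.1668]
tcp_rot: [[-0.0, 0.062, 0.998], [-0.0, 0.998, -0.062], [-1.0, -0.0, -0.0]]
wrist_force: [0.5, -0.1, -3.9]
gripper_width: 0.0483
now [0.5915 0.1483 0.1668] yaw 176.46 w 0.0483 F [ 0.5 -0.1 -3.9] t 22.02
```

```bash
python3 -m crank '[[[0.04,0,0,0,255],[0.04,0,0,0,255]]]'; python3 go.py
python3 -m crank '[[[0.04,0,0,0,255],[0.04,0,0,0,255]]]'; python3 go.py
```

```text
t: 22.28
tcp_pos: [0.5917, 0.1483, 0.1653]
tcp_rot: [[-0.0, 0.062, 0.998], [-0.0, 0.998, -0.062], [-1.0, -0.0, -0.0]]
wrist_force: [-0.6, -0.3, -4.0]
gripper_width: 0.0487
now [0.5917 0.1483 0.1653] yaw 176.45 w 0.0487 F [-0.6 -0.3 -4. ] t 22.27
t: 22.52
tcp_pos: [0.5919, 0.1484, 0.164]
tcp_rot: [[0.0, 0.062, 0.998], [0.0, 0.998, -0.062], [-1.0, 0.0, 0.0]]
wrist_force: [-0.1, 0.1, -1.1]
gripper_width: 0.0482
now [0.5919 0.1484 0.164 ] yaw 176.45 w 0.0482 F [-0.1  0.1 -1.1] t 22.52
```

Light contact with the shelf. Seat it, release, lift, back off and turn 90°, so that an open finger's back can push the yellow end past the front plane.

```bash
python3 -m crank '[[[0.02,0,0,0,255],[0.02,0,0,0,255],[0.02,0,0,0,0],[0.02,0,0,0,0],[0.02,0,0,0,0],[0.02,0,0,0,0],[-0.8,0,0,0,0],[-2.2,0,0,0,0],[-2.4,0,-1,0,0],[-2.4,0,-2.5,0,0],[-2.4,0,-2.5,0,0]]]'
python3 go.py; python3 tray.py .17 w8.png
```

```text
t: 23.9
tcp_pos: [0.4877, 0.1546, 0.26]
tcp_rot: [[-0.002, 0.058, 0.998], [-0.002, 0.998, -0.058], [-1.0, -0.002, -0.002]]
wrist_force: [1.1, -0.1, 1.5]
gripper_width: 0.0853
now [0.4877 0.1546 0.26  ] yaw 176.66 w 0.0853 F [ 1.1 -0.1  1.5] t 23.9
teal (600, 189, 1, 1) [458. 317.] [0. 0.] 0.0
yellow (274, 389, 75, 32) [590. 150.] [48. 24.] 88.6
```

```bash
python3 -m crank '[[[0,0,0,2,0],[0,0,0,4,0],[0,0,0,6,0],[0,0,0,8,0],[0,0,0,10,0],[0,0,0,12,0],[0,0,0,14,0],[0,0,0,16,0],[0.5,0,0,18,0],[1.5,0,0,18,0],[2.3,0,0,18,0],[2.55,0,0,18,0]]]'
python3 go.py .593 .1476 .158 86.5 .598 .1473 .158 86.5
```

```text
t: 25.45
tcp_pos: [0.4922, 0.1542, 0.156]
tcp_rot: [[-0.002, 0.998, -0.062], [-0.001, -0.062, -0.998], [-1.0, -0.002, 0.001]]
wrist_force: [-0.1, -0.4, 0.3]
gripper_width: 0.0851
now [0.4922 0.1542 0.156 ] yaw 86.45 w 0.0851 F [-0.1 -0.4  0.3] t 25.45
[-0.054, 2.525, 0.009] -0.011
[-0.054, 2.65, 0.009] -0.011
```

```bash
python3 -m crank '[[[-0.05,0.5,0,0,0],[-0.05,1,0,0,0],[-0.05,1.4,0,0,0],[-0.05,1.8,0,0,0],[-0.05,2.1,0,0,0],[-0.05,2.3,0,0,0]]]'
python3 go.py .598 .1473 .158 86.5; python3 -m crank '[[[0,0.08,0,0,0],[0,0.16,0,0,0]]]'
python3 go.py .598 .1473 .158 86.5
```

```text
t: 26.2
tcp_pos: [0.5845, 0.1488, 0.1602]
tcp_rot: [[0.0, 0.998, -0.062], [0.0, -0.062, -0.998], [-1.0, 0.0, -0.0]]
wrist_force: [-3.3, 0.4, 2.8]
gripper_width: 0.0856
now [0.5845 0.1488 0.1602] yaw 86.44 w 0.0856 F [-3.3  0.4  2.8] t 26.2
[0.054, 0.34, 0.018] -0.011
t: 26.45
tcp_pos: [0.5899, 0.1485, 0.1599]
tcp_rot: [[-0.0, 0.998, -0.062], [-0.0, -0.062, -0.998], [-1.0, -0.0, 0.0]]
wrist_force: [-3.4, 0.3, 2.8]
gripper_width: 0.0855
now [0.5899 0.1485 0.1599] yaw 86.47 w 0.0855 F [-3.4  0.3  2.8] t 26.45
[0.047, 0.204, 0.018] -0.006
```

```bash
python3 -m crank '[[[0,0.08,0,0,0],[0,0.14,0,0,0],[0,0.2,0,0,0]]]'
python3 go.py; python3 -m crank '[[[0,0.05,0,0,0],[0,0.05,0,0,0]]]'
python3 go.py
```

```text
t: 26.82
tcp_pos: [0.5982, 0.1479, 0.1598]
tcp_rot: [[-0.0, 0.998, -0.062], [0.0, -0.062, -0.998], [-1.0, -0.0, -0.0]]
wrist_force: [-3.4, 1.1, 2.8]
gripper_width: 0.0855
now [0.5982 0.1479 0.1598] yaw 86.46 w 0.0855 F [-3.4  1.1  2.8] t 26.82
t: 27.08
tcp_pos: [0.6005, 0.1477, 0.1597]
tcp_rot: [[0.0, 0.998, -0.062], [0.0, -0.062, -0.998], [-1.0, 0.0, -0.0]]
wrist_force: [-1.6, 0.5, 0.8]
gripper_width: 0.0854
now [0.6005 0.1477 0.1597] yaw 86.44 w 0.0854 F [-1.6  0.5  0.8] t 27.07
```

The tray moved with about 3 N and no body contact. Retreat, lift, and check the tray from the fixed cameras.

```bash
python3 -m crank '[[[0,-0.7,0,0,0],[0,-1.6,0,0,0],[0,-2.7,0,0,0],[-1.5,-2.7,0,0,0],[-3,-2.7,0,0,0],[-4.5,-2.7,0,0,0],[-6,-2.7,0,0,0],[-6,-2.7,0,0,0]]]'
python3 go.py .4682 .3606 .40 77.7 .4682 .3606 .268 77.7
python3 - <<'E'
from h import *
M=np.array([.643,.1446]);X=np.array([.998,-.0607]);Y=np.array([.0607,.998])
Q={}
for n in('scene','side'):
    c=cam(n,n+'9.png');h=cv2.cvtColor(c['img'],cv2.COLOR_RGB2HSV)
    for nm,lo,hi in[('teal',(82,60,40),(98,255,255)),('yellow',(15,90,70),(32,255,255))]:
      m=cv2.inRange(h,lo,hi)
      for q in cv2.findContours(m,cv2.RETR_EXTERNAL,cv2.CHAIN_APPROX_NONE)[0]:
        if cv2.contourArea(q)<15: continue
        P=np.array([onz(c,*p[0],.17)[:2]-M for p in q]);L=np.stack([P@X,P@Y],1)
        if abs(L.mean(0)-[.08,0]).max()<.15: print(n,nm,cv2.contourArea(q),'x',L[:,0].min().round(3),L[:,0].max().round(3),'y',L[:,1].min().round(3),L[:,1].max().round(3))
a=cv2.imread('pics/scene9.png')[235:395,230:400];b=cv2.imread('pics/side9.png')[165:325,330:500]
f=lambda i:cv2.convertScaleAbs(cv2.resize(i,None,fx=2.35,fy=2.35,interpolation=cv2.INTER_CUBIC),alpha=1.4)
cv2.imwrite('pics/v9.png',np.hstack([f(a),f(b)]))
E
```

```text
t: 28.08
tcp_pos: [0.4942, 0.1551, 0.4046]
tcp_rot: [[0.009, 0.998, -0.062], [0.003, -0.062, -0.998], [-1.0, 0.009, -0.004]]
wrist_force: [0.3, -0.4, -1.2]
gripper_width: 0.0856
now [0.4942 0.1551 0.4046] yaw 86.42 w 0.0856 F [ 0.3 -0.4 -1.2] t 28.07
[0.125, -0.97, -5.086] 1.744
[3.424, -1.0, -5.074] 1.744
side teal 732.0 x 0.042 0.163 y -0.024 0.02
side yellow 70.5 x 0.02 0.035 y -0.021 0.019
```

View pics/v9.png

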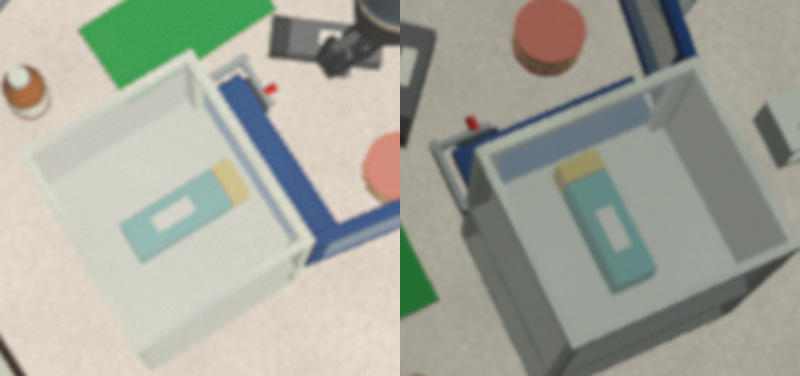

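The tray lies fully inside, lengthways and straight, with the yellow end towards the door about 12–15 mm behind the front plane. Left view: (185,210); right view: (605,215). Back to the handle now.

```bash
python3 -m crank '[[[0,-0.3,-1.3,0.9,0],[0,-0.6,-2.6,1.75,0],[0,-0.97,-4,1.75,0],[0.1,-0.97,-5.09,1.75,0],[0.1,-0.97,-5.09,1.75,0],[0.1,-0.97,-5.09,1.75,0]]]'
python3 go.py .4682 .3606 .268 77.7
python3 tray.py .29 w10.png >/dev/null; python3 - <<'E'
from h import *
c=cam('wrist'); print([np.round(proj(c,np.array([.4682,.3606,z])),0) for z in(.28,.195)])
# expected leaf pieces
g=cv2.cvtColor(c['img'],cv2.COLOR_RGB2HSV);m=cv2.inRange(g,(105,100,30),(122,255,255));q=max(cv2.findContours(m,0,1)[0],key=cv2.contourArea);print(cv2.boundingRect(q))
w=cv2.imread('pics/w10.png');cv2.imwrite('pics/v10.png',w)
E
```

```text
t: 28.92
tcp_pos: [0.4664, 0.3591, 0.3943]
tcp_rot: [[-0.002, 0.977, -0.213], [-0.002, -0.213, -0.977], [-1.0, -0.001, 0.002]]
wrist_force: [-0.1, -0.5, -0.8]
gripper_width: 0.0854
now [0.4664 0.3591 0.3943] yaw 77.68 w 0.0854 F [-0.1 -0.5 -0.8] t 28.93
[3.157, 0.04, -0.055] -0.004
[array([313., 241.]), array([312., 212.])]
(267, 226, 349, 126)
```

View pics/v10.png

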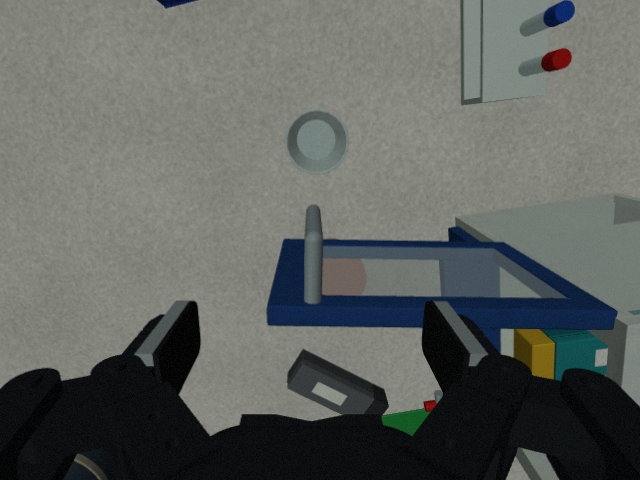

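The handle's top is at (313,241), where predicted. Descend and grip, then compute the closing arc.

```bash
python3 -m crank '[[[1,0.04,-0.05,0,0],[2,0.04,-0.05,0,0],[3.15,0.04,-0.05,0,0],[3.15,0.04,-0.05,0,0],[3.15,0.04,-0.05,0,255],[3.15,0.04,-0.05,0,255],[3.15,0.04,-0.05,0,255],[3.15,0.04,-0.05,0,255],[3.15,0.04,-0.05,0,255],[3.15,0.04,-0.05,0,255]]]' 30
cat > arc.py <<'E'
from h import *
s=read_state();R=np.array(s['tcp_rot']);p=np.array(s['tcp_pos'])
print('F',np.round(s['wrist_force'],1),'w',s['gripper_width'])
hinge=np.array([.650,.2594]);d=p[:2]-hinge
yw=np.radians(-3.5);sh=np.arctan2(-.2,-.057)+yw
th=(sh-np.arctan2(d[1],d[0]))%(2*np.pi);th=th-2*np.pi if th>np.pi else th
print('r',np.linalg.norm(d),'theta deg',np.degrees(th),'yaw',np.degrees(np.arctan2(-R[1,2],-R[0,2])),'shut yaw 176.5')
print(*[(k,*np.round(R.T@np.append(hinge+np.array([[c,-s_],[s_,c]])@d-p[:2],0)/.04,2)[1:]) for k in range(1,13) for a in [np.radians(5*k)] for c,s_ in[(np.cos(a),np.sin(a))]],sep='\n')
E
python3 arc.py
```

```text
t: 30.28
tcp_pos: [0.4685, 0.3618, 0.2705]
tcp_rot: [[0.001, 0.977, -0.213], [0.001, -0.213, -0.977], [-1.0, 0.001, -0.001]]
wrist_force: [1.0, -1.2, 6.1]
gripper_width: 0.0113
F [ 1.  -1.2  6.1] w 0.011322759259858439
r 0.20835215031461654 theta deg 100.02236593814979 yaw 77.68884425043045 shut yaw 176.5
(1, np.float64(-0.11), np.float64(0.44))
(2, np.float64(-0.19), np.float64(0.89))
(3, np.float64(-0.23), np.float64(1.34))
(4, np.float64(-0.22), np.float64(1.8))
(5, np.float64(-0.18), np.float64(2.25))
(6, np.float64(-0.1), np.float64(2.69))
(7, np.float64(0.02), np.float64(3.13))
(8, np.float64(0.18), np.float64(3.56))
(9, np.float64(0.37), np.float64(3.97))
(10, np.float64(0.6), np.float64(4.36))
(11, np.float64(0.87), np.float64(4.73))
(12, np.float64(1.16), np.float64(5.08))
```

```bash
python3 -m crank '[[[0,-0.11,0.44,-1,255],[0,-0.19,0.89,-2,255],[0,-0.23,1.34,-3,255],[0,-0.22,1.8,-4,255],[0,-0.18,2.25,-5,255],[0,-0.1,2.69,-6,255],[0,0.02,3.13,-7,255],[0,0.18,3.56,-8,255],[0,0.37,3.97,-9,255],[0,0.6,4.36,-10,255],[0,0.87,4.73,-11,255],[0,1.16,5.08,-12,255]]]' >/dev/null
python3 arc.py
```

```text
F [4.6 3.6 1.4] w 0.011286711353991149
r 0.20795620770608056 theta deg 39.940722475500024 yaw 137.8740259691979 shut yaw 176.5
(1, np.float64(-0.12), np.float64(0.44))
(2, np.float64(-0.19), np.float64(0.89))
(3, np.float64(-0.23), np.float64(1.34))
(4, np.float64(-0.23), np.float64(1.79))
(5, np.float64(-0.19), np.float64(2.24))
(6, np.float64(-0.1), np.float64(2.69))
(7, np.float64(0.02), np.float64(3.13))
(8, np.float64(0.17), np.float64(3.55))
(9, np.float64(0.37), np.float64(3.96))
(10, np.float64(0.59), np.float64(4.35))
(11, np.float64(0.86), np.float64(4.72))
(12, np.float64(1.15), np.float64(5.07))
```

```bash
python3 -m crank '[[[0,-0.12,0.44,-1,255],[0,-0.19,0.89,-2,255],[0,-0.23,1.34,-3,255],[0,-0.23,1.79,-4,255],[0,-0.19,2.24,-5,255],[0,-0.1,2.69,-6,255],[0,0.02,3.13,-7,255],[0,0.06,3.25,-7.3,255],[0,0.06,3.25,-7.3,255]]]' >/dev/null
python3 arc.py | head -4
```

```text
F [1.1 0.8 4.9] w 0.011228223021920789
r 0.20784834249073286 theta deg 3.476614524105154 yaw 174.19538244526674 shut yaw 176.5
(1, np.float64(-0.11), np.float64(0.44))
(2, np.float64(-0.19), np.float64(0.89))
```

```bash
python3 -m crank '[[[0,-0.03,0.12,-0.3,255],[0,-0.05,0.22,-0.5,255],[0,-0.05,0.22,-0.5,255]]]' >/dev/null
python3 arc.py | head -2
python3 -m crank '[[[0,-0.01,0.06,-0.12,255],[0,-0.01,0.06,-0.12,255]]]' >/dev/null
python3 arc.py | head -2
```

```text
F [ 0.2 -0.3  5.8] w 0.011309845984578588
r 0.20783854024722012 theta deg 1.0337594794707077 yaw 176.69708967484664 shut yaw 176.5
F [ 1.  -1.3  6.7] w 0.011031264480698811
r 0.2078261906273411 theta deg 0.39720512227631494 yaw 177.28591676447118 shut yaw 176.5
```

```bash
for i in 1 ; do python3 -m crank '[[[0,-0.01,0.05,0,255],[0,-0.01,0.05,0,255]]]' >/dev/null; python3 arc.py | head -2; done
python3 -m crank '[[[0,-0.01,0.05,0,255],[0,-0.01,0.05,0,255]]]' >/dev/null; python3 arc.py | head -2
```

```text
F [-5.5 -1.   9.7] w 0.011493193448846736
r 0.20779938887055113 theta deg 0.2202286744977223 yaw 177.31028031852327 shut yaw 176.5
F [-15.4  -0.5  15.6] w 0.011615365383603221
r 0.20780660055104 theta deg 0.19844464543902512 yaw 177.3607291885428 shut yaw 176.5
```

The leaf is against its stop (−15 N). Release, lift clear, and verify.

```bash
python3 -m crank '[[[0,0,-0.05,0,255],[0,0,-0.05,0,0],[0,0,-0.05,0,0],[0,0,-0.05,0,0],[0,0,-0.05,0,0],[-1,0,-0.05,0,0],[-2.5,0,-0.05,0,0],[-4,0,-0.05,0,0],[-5,0,-1.5,0,0],[-5,0,-1.5,0,0],[-5,0,-1.5,0,0]]]'
python3 - <<'E'
from h import *
import pickle
M=np.array([.643,.1446]);X=np.array([.998,-.0607]);Y=np.array([.0607,.998])
c=cam('wrist','w12.png');h=cv2.cvtColor(c['img'],cv2.COLOR_RGB2HSV)
m=cv2.inRange(h,(105,100,30),(122,255,255))
cs=[q for q in cv2.findContours(m,0,1)[0] if cv2.contourArea(q)>300]
for q in cs: print('blue',cv2.boundingRect(q))
P=np.vstack([q[:,0] for q in cs]);
L=np.array([(lambda w:[(w-M)@X,(w-M)@Y])(onz(c,*p,.29)[:2]) for p in P]);
for y0 in(-.1,-.05,0,.05,.1):
    k=np.abs(L[:,1]-y0)<.02
    if k.any(): print(y0,'x at z=.29: max',L[k,0].max().round(4))
for n in('scene','side'):
    c=cam(n,n+'12.png');h=cv2.cvtColor(c['img'],cv2.COLOR_RGB2HSV)
    for nm,lo,hi in[('teal',(82,60,40),(98,255,255)),('yellow',(15,90,70),(32,255,255)),('red',(0,150,70),(6,255,255)),('amber',(5,120,40),(14,255,255))]:
      for q in cv2.findContours(cv2.inRange(h,lo,hi),0,1)[0]:
        if cv2.contourArea(q)>15 and 200<cv2.boundingRect(q)[0]<420: print(n,nm,cv2.boundingRect(q))
E
```

```text
t: 35.4
tcp_pos: [0.5228, 0.0657, 0.4701]
tcp_rot: [[0.001, 0.047, 0.999], [-0.001, 0.999, -0.047], [-1.0, -0.001, 0.001]]
wrist_force: [0.5, 0.4, 0.3]
gripper_width: 0.0854
blue (278, 230, 257, 116)
-0.1 x at z=.29: max -0.002
-0.05 x at z=.29: max -0.002
0 x at z=.29: max -0.0021
0.05 x at z=.29: max -0.0122
0.1 x at z=.29: max -0.0023
scene yellow (387, 439, 7, 7)
scene yellow (334, 181, 8, 8)
scene yellow (296, 119, 13, 18)
scene yellow (217, 23, 85, 89)
scene amber (233, 265, 15, 16)
side teal (402, 238, 36, 48)
side yellow (399, 230, 16, 11)
side yellow (240, 207, 21, 17)
side amber (328, 326, 20, 20)
side amber (380, 165, 28, 27)
```

```bash
python3 - <<'E'
from h import *
for n in('scene','side'):
    d=cv2.absdiff(cv2.GaussianBlur(cv2.imread(f'pics/{n}0.png'),(5,5),0),cv2.GaussianBlur(cv2.imread(f'pics/{n}12.png'),(5,5),0)).max(2)
    for q in cv2.findContours((d>25).astype(np.uint8),0,1)[0]:
        if cv2.contourArea(q)>25: print(n,cv2.boundingRect(q),cv2.contourArea(q))
M=np.array([.643,.1446]);X=np.array([.998,-.0607]);Y=np.array([.0607,.998])
import pickle
c=pickle.load(open('w2.pkl','rb'));s=cam('wrist')
for k,c in(('before',c),('now',s)):
    h=cv2.cvtColor(c['img'],cv2.COLOR_RGB2HSV);v,u=np.nonzero(cv2.inRange(h,(0,150,80),(6,255,255)));
    k2=u>100
    if k2.any():w=onz(c,u[k2].mean(),v[k2].mean(),.12)[:2]-M;print(k,'knob',k2.sum(),w@X,w@Y)
E
```

```text
scene (283, 309, 45, 36) 714.0
scene (321, 304, 14, 17) 96.0
scene (339, 256, 6, 14) 41.5
scene (315, 254, 19, 29) 178.5
scene (253, 169, 41, 24) 613.0
scene (291, 168, 10, 14) 85.0
scene (476, 146, 13, 14) 41.0
scene (459, 136, 12, 20) 96.5
scene (497, 132, 25, 32) 333.0
scene (452, 118, 11, 20) 103.5
scene (466, 56, 15, 29) 203.0
scene (336, 22, 129, 223) 11204.0
scene (507, 0, 15, 27) 180.5
scene (485, 0, 22, 48) 448.0
scene (421, 0, 22, 16) 176.5
scene (286, 0, 42, 29) 518.0
side (221, 267, 18, 42) 625.0
side (219, 255, 20, 10) 128.0
side (396, 230, 42, 59) 1110.5
side (361, 197, 7, 15) 39.5
side (360, 191, 77, 34) 408.5
side (250, 66, 12, 5) 28.0
side (267, 27, 14, 37) 294.5
side (215, 6, 19, 9) 33.0
side (258, 0, 158, 162) 11442.0
side (221, 0, 26, 7) 90.0
side (0, 0, 222, 217) 9724.5
side (0, 0, 32, 15) 238.0
before knob 24 -0.08832331607510427 -0.07577888810029383
now knob 633 0.19295045786321838 0.2204030988286971
```

```bash
python3 - <<'E'
from h import *
M=np.array([.643,.1446]);X=np.array([.998,-.0607]);Y=np.array([.0607,.998])
s=cam('wrist');h=cv2.cvtColor(s['img'],cv2.COLOR_RGB2HSV)
for q in cv2.findContours(cv2.inRange(h,(0,150,60),(6,255,255)),0,1)[0]:
    w=onz(s,*q[:,0].mean(0),.12)[:2]-M
    if cv2.contourArea(q)>8: print('red',cv2.contourArea(q),(w@X).round(3),(w@Y).round(3))
st=read_state();print(st['wrist_force'],st['t']);job.close_job()
E
```

```text
red 407.0 0.312 0.275
red 195.0 0.061 0.297
red 86.0 -0.082 -0.076
[-0.41209214 -0.38567707  0.22498466] 35.65
the job is handed in; nothing more can be done
```

The job is done and handed in at 35.7 s of the 72 s allowed. I got no verdict back.

**What I did**
- I swung the top half open by its handle to about 1.74 rad.
- I lifted the teal tray out of the cradle and set it flat on the mat, then let go.
- I took it again by its yellow end, slid it onto the shelf, and pushed it the last part in with an open finger.
- I then shut the top half against its stop.

**Last checks**
- **Tray:** it lies lengthways and straight on the shelf, yellow end towards the door. The yellow end is about 12–16 mm behind the front plane, seen before shutting. After shutting, the side view still shows the tray inside.
- **Top half of the door:** shut and parallel to the front plane. Four of five points on its inner edge read −2 mm. The fifth read −12 mm, most likely missed edge pixels in the colour mask.
- **Bolt:** the red knob is where it started across the front (−76 mm both times). Its distance in front read −82 mm instead of −88 mm, probably because only part of the knob was visible.
- **Other things on the bench:** comparing pictures from before and after shows changes only at the arm, cradle, tray and door. The part of the bench behind the arm could not be compared this way.
- **Robot:** it is clear of everything, with less than 1 N at the wrist.

**What disagreed**
- The two fixed cameras differed by 5–7 mm on the cabinet and put its top about 17 mm low. I used the wrist camera's measurements instead, and the door's swing radius matched them to within 0.5 mm.
- The first search for the knob in the final wrist picture picked up other red objects. The repeat, separating the red patches, gave the figures above.
- The last pushing force on the door was 15 N, below the 40 N limit.

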